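Pour axle pins into the grooved rack

ROBOT

A 6-joint arm with a two-finger parallel gripper is mounted at the origin on the work surface. World frame = base frame: x ahead of the robot, y to its left, z up, the work surface at z = 0. Lengths are in m, angles in rad, forces in N, time in s.
With the tool pointing down it reaches from about 0.35 to 0.925 m from the base axis. Payload 6.4 kg.
Tool frame: the origin (TCP) lies between the finger pads; the fingertips stand 14 mm ahead of it and the grasp point (between the pads) lies 5 mm behind it; z points along the fingers, y is the line along which they close (so a half turn about z gives the same grasp; the last joint's range is limited). The gripper opens to 94 mm and grips with 3 to 60 N. Pads are 16 mm wide; open, the fingers measure 119 mm over their backs; the gripper's body (75 mm by 177 mm) begins 78 mm behind the grasp point.
Start: joints at [1.092, 0.245, 1.558, -0, 1.339, -0.174], TCP at [0.195, 0.62, 0.219] pointing down, gripper open.
Joint ranges: [-3.13, 3.13], [-1.02, 2.26], [0.13, 2.54], [-0.95, 4.09], [0.21, 2.88], [-2.74, 2.74]. Speed limits (rad/s): [2.57, 2.57, 3.14, 3.14, 3.14, 3.14].

INTERFACE

Orientations are given as a unit quaternion [x, y, z, w].
In Python, from workcell import status, grab_frame, get_calibration, job gives the robot as it stands. The module is installed in compiled form; this text tells all that it offers.
- The arm moves only by the tool apply_moves, never from a script. Its argument "motion" is a list of rows, each a list of 4 numbers: the shift along the world's x, y, z in units of 50 mm (1.0 is 50 mm), then the turn about the world's z in units of 6 degrees (1.0 is 6 degrees). A call has exactly 5 rows; each row shifts and turns the commanded pose from where the row before left it; what a row does not reach is not made up. A row lasts 1/10 s, in which the tool goes at most 50 mm and 8.59 degrees, less where a joint would pass 70% of its speed; a pose out of reach is approached as far as the arm can. A call is refused whole if a number of a shift passes 1 or a number of a turn 1, either way. A call with a gripper value outside its range is refused whole. "gripper" is the opening, from 0 (shut) to 1 (fully open), set as the call begins (left out, the last holds). The fingers move at their own pace and stop on an object; "force" is the grip in N (left out, the last holds). Time passes only in rows, so rows that do not move let the fingers close, or fill a call up. It gives the time, the measured TCP pose, the force, the opening and the grip force at its end, in the units of the state.
- status.sense(): the state, without advancing time (a new reading comes with each control period).
- grab_frame(name): name is "scene" or "top"; returns the picture (384x512x3 uint8, blue, green, red); there is no depth.
- get_calibration(name): a dict with "fx", "fy", "cx", "cy" (pixels), "k1" (the pictures are not rectified: a ray, as slopes to the right and down, at radius r is drawn at 1 + k1 r^2 times it, then the intrinsics apply), "eye" and "rotation" of the camera in the world. Camera axes: x right, y up, looking along -z (the intrinsics and any distortion apply to the point x, -y, -z); pixel columns grow to the right and rows downward; lengths in m; the calibration is good to about 2 mm. A picture is of the moment at which its call begins. get_calibration takes no time and is no camera call.
- job.hand_in(): hands the job in; it is judged then, once.
The state is a dict: "time_s": time; "q": joint angles; "joint_velocities": joint speeds; "joint_torque": joint torques, N m; "position": TCP position; "ee_rot": TCP orientation; "contact_force": force on the tool from outside, world axes, zero at the start; "ft_torque": the same for the moment, N m; "grip_width": opening from 0.0 (shut) to 1.0 (fully open); "grasp_force": force on a finger pad.
Only numpy, scipy, OpenCV 4.12 (cv2) and the standard library are available. Lean on these libraries where they do the work, as an engineer would, in place of code of your own. Each camera call takes 0.05 s, during which the arm holds its last target. There are 200 camera calls.

TASK

Two scoops of the same shape stand on the bench: take the one with the three long axle pins, carry it with the pins in it to the upper end of the sloping grooved rack and tip it there, so that the pins roll down the deck and settle, each in a groove of its own. Then stand the emptied scoop upright on the bench and let go; leave the scoop of stubby spacers and the other parts lying about where they are.

Things in the scene. Friction and masses are not known exactly. Their poses are not given: they have to be found in the camera images.
- pin_scoop: Dark sheet-steel scoop holding three long axle pins, 92 mm wide (y), 76 long (x), 78 high. Origin: centre of its flat underside; x points from the open mouth to the back wall, z up. Its floor, 84 mm wide between side walls 34 high, rises 10 degrees from the back wall to the mouth, so the pins rest against the back wall until it is tipped more than that, mouth down.
- pin_scoop_grip (a point): Centre of that scoop's wooden grip bar, 66 mm above its underside: bar 14 mm thick along the scoop's x, 24 high, 92 long across it along y, held by a strap at each end. Free from above: pinch it with the fingers closing along the scoop's x. Pin tops lie up to 30 mm above the underside, well below the bar. Axes as the scoop's.
- pin_scoop_mouth (a point): Middle of the floor's upper edge at the open mouth of that scoop: 41 mm towards -x of the scoop's origin, 18.7 mm above its underside. The floor's lip overhangs the side walls by 13 mm there. Axes as the scoop's.
- deck: Deck of the fixed grey rack, falling 15 degrees towards the robot. Origin: in the plane of the ridge tops, middle of the grooved part, 42 mm above the bench; x up the slope, y along the grooves, z out of the deck. Four grooves 18 mm wide, 16 deep, 104 long at x = +37.5, +12.5, -12.5, -37.5 mm, flat 7 mm ridges between. Seated pins are flush, centre at z = -8 mm; the next rolls over it.
- deck_lead (a point): Middle of the flat lead-in at the deck's upper end, in the plane of the ridge tops, 63 mm up the slope (x) from the deck's origin. The lead-in runs 17 mm from here either way, up to the open upper edge and down to the first groove. Side walls (inner faces 104 mm apart) stand 10 mm above the deck; the end stop below the last groove, 14 mm. Axes as the deck's.
- pin0: Centre of a long steel axle pin, 16 mm in diameter and 76 mm long over its round ends, 100 g, polished, lying loose across the scoop (y along its axis; it rolls and slides easily), number 1 from the scoop's back wall at the start. The three are alike.
- pin1: Centre of a long steel axle pin, 16 mm in diameter and 76 mm long over its round ends, 100 g, polished, lying loose across the scoop (y along its axis; it rolls and slides easily), number 2 from the scoop's back wall at the start. The three are alike.
- pin2: Centre of a long steel axle pin, 16 mm in diameter and 76 mm long over its round ends, 100 g, polished, lying loose across the scoop (y along its axis; it rolls and slides easily), number 3 from the scoop's back wall at the start. The three are alike.
- spacer_scoop: Bystander, to be left alone: the scoop with the two stubby spacers. Same pattern as the other scoop; it carries two short fat spacers (26 mm in diameter, 30 long) instead of pins.
- bushing: Bystander, to be left alone: upright brass bushing ring, 32 mm across, 28 high.
- lock_knob: Bystander, to be left alone: chrome wheel lock knob, 38 mm across, 36 high.
- tire_lever: Bystander, to be left alone: flat blue plastic tire lever, about 135 mm long, 7 thick.
- brake_toggle: Bystander, to be left alone: matte black brake toggle, about 90 mm long, 35 high.
Mind the look-alikes: they are no part of the job. What is shaped like the pin0 but purple is not meant. What is shaped like the pin_scoop but purple is not meant.

How it is judged:
By the outcome, as a careful person would: the job done as asked, in the order asked, and still so for the second after the job is handed in, with the robot touching nothing.
It also fails if it takes over 64 s, if anything falls off the work surface, if the arm or the gripper's body presses on something with over 40 N, if the wrist force passes 120 N, or if a joint passes its speed limit or range.

## Working session

There is one attempt and no reset: what is moved stays moved. The work goes in short steps, Python scripts to look and compute and a tool call to move; the robot and the scene stay as the last step left them, time stands still between calls to the robot, and variables do not carry over. Pictures are saved under pics/ and viewed, at most 10 in all, crops included, and the job is handed in when it is done.

Besides the shell and the picture viewer there is one more tool, called after "Request:" in YAML: its name, and indented under it one key for each argument. apply_moves: Moves the arm, as the interface text tells. Its arguments: {"type":"object","properties":{"motion":{"type":"array","items":{"type":"array","items":{"type":"number"}}},"gripper":{"type":"number"},"force":{"type":"number"}},"required":["motion"]}

```bash
mkdir -p pics; cat > h.py <<'E'
import numpy as np, cv2
from workcell import status, grab_frame, get_calibration
def cam(n):
    c=get_calibration(n);K=np.array([[c['fx'],0,c['cx']],[0,c['fy'],c['cy']],[0,0,1.]]);D=np.array([c['k1'],0,0,0.])
    R=np.array(c['rotation'],float)
    return K,D,R,np.array(c['eye'],float)
def px2w(n,uv,z):
    K,D,R,e=cam(n); p=cv2.undistortPoints(np.array([[uv]],float),K,D)[0,0]
    d=R@np.array([p[0],-p[1],-1]); return e+d*(z-e[2])/d[2]
def w2px(n,P):
    K,D,R,e=cam(n); P=np.atleast_2d(np.array(P,float)); c=(P-e)@R*np.array([1,-1,-1])
    return cv2.projectPoints(c,np.zeros(3),np.zeros(3),K,D)[0][:,0]
E
python3 - <<'E'
from h import *
for n in('scene','top'):
    im=grab_frame(n); cv2.imwrite(f'pics/{n}0.png',im)
    print(n,get_calibration(n))
a=np.hstack([cv2.imread('pics/scene0.png')]); 
cv2.imwrite('pics/top0b.png',cv2.resize(cv2.imread('pics/top0.png'),(800,600),interpolation=2))
cv2.imwrite('pics/scene0b.png',cv2.resize(a,(800,600),interpolation=2))
E
```

```text
scene {'fx': 474.20714186428467, 'fy': 474.20714186428467, 'cx': 256.30466171898195, 'cy': 185.49497057971448, 'k1': -0.05950092676898382, 'eye': array([ 1.08118568, -0.5871043 ,  0.60147197]), 'rotation': array([0.4525792 , 0.17718981, 0.32571785, 0.81097701])}
top {'fx': 455.9330489099174, 'fy': 455.9330489099174, 'cx': 256.6554936871646, 'cy': 192.9549292079476, 'k1': -0.01879598878464967, 'eye': array([0.41849609, 0.00717406, 1.1769101 ]), 'rotation': array([-0.03977745,  0.03802823,  0.71425548, -0.69771822])}
```

View pics/top0b.png

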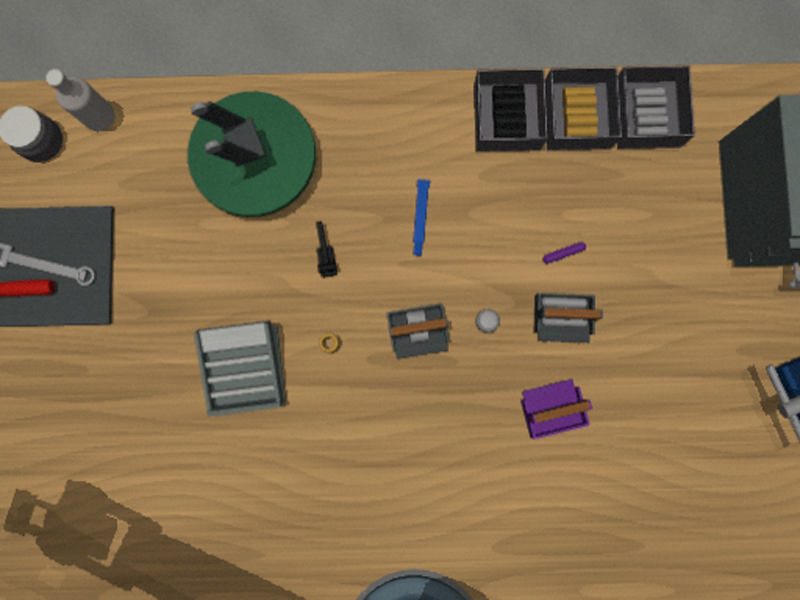

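View pics/scene0b.png

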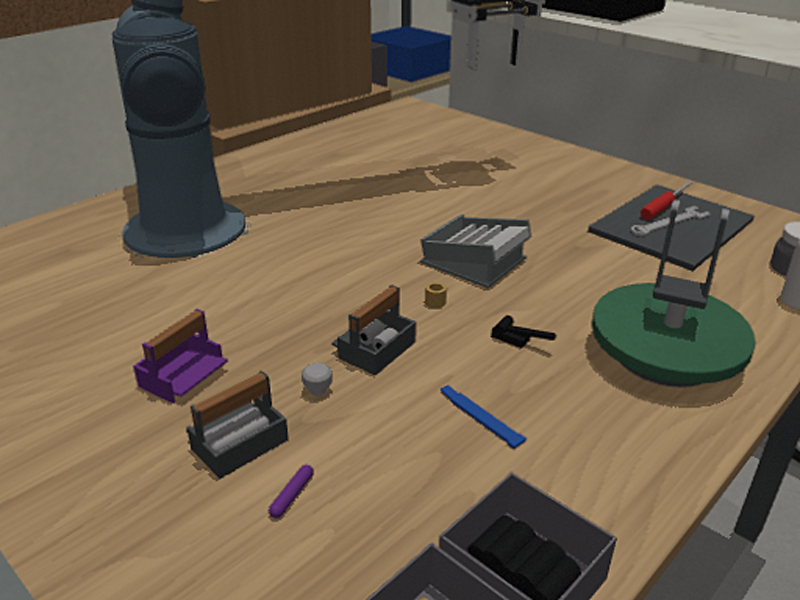

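```bash
sed -i "s/R=np.array(c\['rotation'\],float)/R=Rotation.from_quat(c['rotation']).as_matrix()/; 1a from scipy.spatial.transform import Rotation" h.py
python3 - <<'E'
from h import *
t=cv2.imread('pics/top0.png');s=cv2.imread('pics/scene0.png')
f=lambda im,x,y,w,h:cv2.resize(im[y:y+h,x:x+w],(400,300),interpolation=cv2.INTER_CUBIC)
A=np.vstack([np.hstack([f(t,324,172,80,60),f(t,116,195,80,60)]),np.hstack([f(s,105,225,100,75),f(s,260,125,100,75)])])
cv2.imwrite('pics/crop1.png',A)
print(px2w('top',(362,201),0.066),px2w('top',(152,235),0.05),status.sense())
E
```

```text
[ 0.51542454 -0.24874937  0.066     ] [0.44487473 0.26900724 0.05      ] {'time_s': 0.1, 'q': array([ 1.09191360e+00,  2.45734625e-01,  1.55884731e+00, -4.36578927e-06,
        1.33870380e+00, -1.74064192e-01]), 'joint_velocities': array([ 0.00117124, -0.00240839, -0.00116738, -0.00178697, -0.00075532,
        0.00046655]), 'joint_torque': array([-1.33561960e-03, -4.16912627e+01, -3.15525985e+01,  6.85645966e-02,
        3.09352961e-02, -4.08644212e-05]), 'position': array([0.19481696, 0.61959299, 0.21848576]), 'ee_rot': array([ 1.51819356e-01,  9.88407895e-01, -8.02509862e-04, -2.69478882e-04]), 'contact_force': array([-0.36678869,  0.0681372 , -0.2106725 ]), 'ft_torque': array([-0.00165456,  0.01306119,  0.04891691]), 'grasp_force': 0.0, 'grip_width': 0.9970967583829069}
```

View pics/crop1.png

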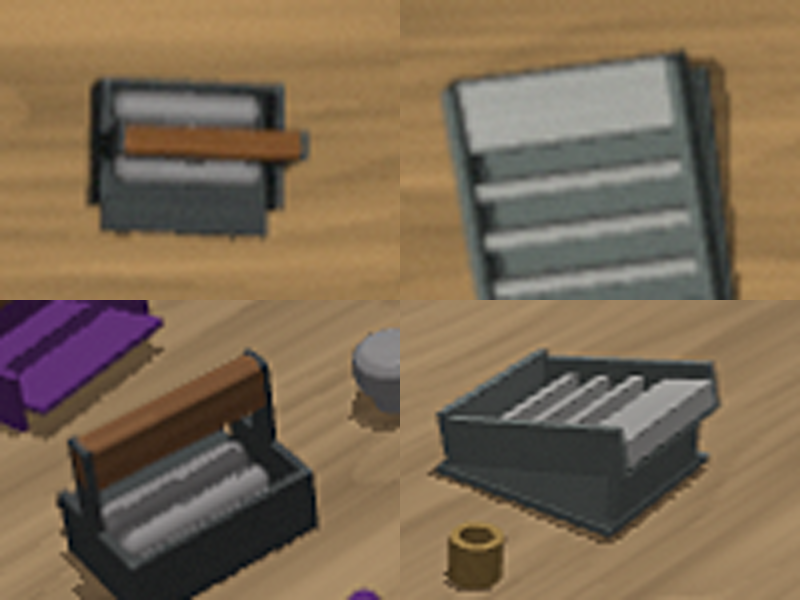

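```bash
python3 - <<'E'
from h import *
def seg(a,b,z):
    A,B=px2w('top',a,z),px2w('top',b,z); m=(A+B)/2; d=A-B
    print(m.round(4),'len',np.linalg.norm(d).round(4),'yaw',np.degrees(np.arctan2(-d[0],d[1])).round(2)); return m
print('bar');seg((348,199.5),(384.5,201.2),.078)
print('back');seg((343.4,188),(380.6,189.2),.034)
print('lip');seg((344.2,218.4),(377.2,219.2),.0187)
print('edge');seg((127.6,211.4),(170,206.4),.0627)
print('low');seg((129.6,225.4),(170.4,220),.0539)
print('r1');seg((131.4,233),(172,228.6),.0485)
print('r2');seg((133,243.5),(173.6,240),.042)
r=Rotation.from_quat(status.sense()['ee_rot']).as_matrix();print(r)
E
```

```text
bar
[ 0.5157 -0.2564  0.078 ] len 0.0885 yaw -4.04
back
[ 0.5496 -0.2577  0.034 ] len 0.094 yaw -3.21
lip
[ 0.4743 -0.2542  0.0187] len 0.0839 yaw -2.76
edge
[0.5086 0.274  0.0627] len 0.1048 yaw 5.41
low
[0.4751 0.2731 0.0539] len 0.1014 yaw 6.23
r1
[0.4553 0.2701 0.0485] len 0.101 yaw 4.87
r2
[0.4283 0.2676 0.042 ] len 0.1011 yaw 3.62
[[-9.53901621e-01  3.00118467e-01 -7.76383170e-04]
 [ 3.00119332e-01  9.53900478e-01 -1.50458995e-03]
 [ 2.89037049e-04 -1.66823839e-03 -9.99998567e-01]]
```

Request:
apply_moves:
  motion:
    - [0.3, -0.8, 0, -0.6]
    - [0.32, -0.87, 0, -0.64]
    - [0.32, -0.88, 0, -0.64]
    - [0.32, -0.88, 0, -0.64]
    - [0.32, -0.88, 0, -0.64]
  gripper: 0.5

```text
time_s: 0.6
position: [0.2741, 0.4027, 0.2189]
ee_rot: [0.314, 0.95, -0.0, -0.0]
contact_force: [1.0, -0.2, -0.1]
grip_width: 0.613
grasp_force: 0.0
```

Request:
apply_moves:
  motion:
    - [0.32, -0.88, 0, -0.64]
    - [0.32, -0.88, 0, -0.64]
    - [0.32, -0.88, 0, -0.64]
    - [0.32, -0.88, 0, -0.64]
    - [0.32, -0.88, 0, -0.64]

```text
time_s: 1.1
position: [0.354, 0.1828, 0.2193]
ee_rot: [0.468, 0.884, 0.0, 0.0]
contact_force: [0.7, 0.6, 0.2]
grip_width: 0.501
grasp_force: 0.0
```

Request:
apply_moves:
  motion:
    - [0.32, -0.88, 0, -0.64]
    - [0.32, -0.88, 0, -0.64]
    - [0.32, -0.88, 0, -0.64]
    - [0.32, -0.88, 0, -0.64]
    - [0.32, -0.88, 0, -0.64]

```text
time_s: 1.6
position: [0.4341, -0.0374, 0.2193]
ee_rot: [0.609, 0.793, 0.0, 0.0]
contact_force: [0.7, 1.1, 0.3]
grip_width: 0.5
grasp_force: 0.0
```

Request:
apply_moves:
  motion:
    - [0.32, -0.88, 0, -0.64]
    - [0.32, -0.88, 0, -0.64]
    - [0.32, -0.88, 0, -0.64]
    - [0.32, -0.88, 0, -0.64]
    - [0.32, -0.7, 0, -0.5]

```text
time_s: 2.1
position: [0.5141, -0.2488, 0.2189]
ee_rot: [0.728, 0.686, -0.0, -0.0]
contact_force: [0.4, -0.6, 0.0]
grip_width: 0.501
grasp_force: 0.0
```

Request:
apply_moves:
  motion:
    - [0.04, -0.15, -0.6, 0]
    - [0, 0, -0.8, 0]
    - [0, 0, -0.8, 0]
    - [0, 0, -0.6, 0]
    - [0, 0, -0.36, 0]

```text
time_s: 2.6
position: [0.5142, -0.2526, 0.0579]
ee_rot: [0.727, 0.687, -0.0, -0.003]
contact_force: [0.4, 0.5, -0.1]
grip_width: 0.502
grasp_force: 0.0
```

Request:
apply_moves:
  motion:
    - [0, 0, 0, 0]
    - [0, 0, 0, 0]
    - [0, 0, 0, 0]
    - [0, 0, 0, 0]
    - [0, 0, 0, 0]
  gripper: 0
  force: 25

```text
time_s: 3.1
position: [0.5161, -0.2543, 0.0624]
ee_rot: [0.726, 0.687, -0.0, 0.0]
contact_force: [-4.9, -0.0, 8.0]
grip_width: 0.147
grasp_force: 25.0
```

Request:
apply_moves:
  motion:
    - [0, 0, 0.1, 0]
    - [0, 0, 0.2, 0]
    - [0, 0, 0.3, 0]
    - [0, 0, 0.3, 0]
    - [0, 0, 0.2, 0]

```text
time_s: 3.6
position: [0.5169, -0.2545, 0.1189]
ee_rot: [0.726, 0.687, 0.0, 0.001]
contact_force: [-0.3, -0.7, -5.1]
grip_width: 0.149
grasp_force: 25.0
```

```bash
python3 - <<'E'
from h import *
im=grab_frame('scene'); cv2.imwrite('pics/s1.png',cv2.resize(im[130:330,60:330],(800,593),interpolation=2)); s=status.sense();print(s['position'],s['contact_force'],s['grasp_force'],s['grip_width'])
E
```

```text
[ 0.51766232 -0.25505415  0.12039504] [ 2.16767463 -0.04828369 -4.55384938] 24.998980164527893 0.1487053510402534
```

View pics/s1.png

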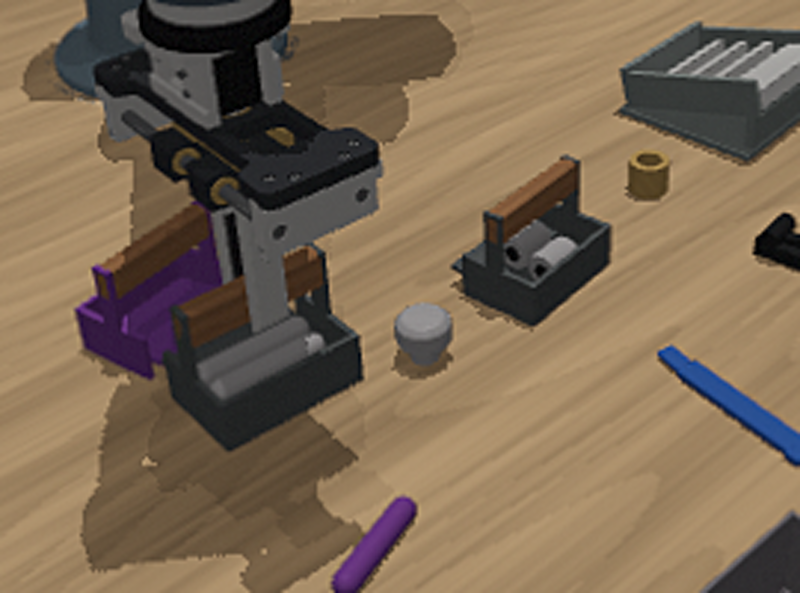

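Request:
apply_moves:
  motion:
    - [0, 0, 0.2, 0]
    - [0, 0, 0.4, 0]
    - [0, 0, 0.6, 0]
    - [0, 0, 0.5, 0]
    - [0, 0, 0.3, 0]

```text
time_s: 4.15
position: [0.5166, -0.2543, 0.2189]
ee_rot: [0.726, 0.687, 0.0, 0.001]
contact_force: [0.1, -0.3, -5.5]
grip_width: 0.147
grasp_force: 25.0
```

Request:
apply_moves:
  motion:
    - [0, 0.2, 0, 0]
    - [0, 0.4, 0, 0]
    - [-0.02, 0.6, 0, 0.1]
    - [-0.03, 0.7, 0, 0.1]
    - [-0.03, 0.7, 0, 0.1]

```text
time_s: 4.65
position: [0.5103, -0.1207, 0.2139]
ee_rot: [0.715, 0.699, -0.001, -0.002]
contact_force: [0.1, 0.2, -4.5]
grip_width: 0.145
grasp_force: 25.0
```

Request:
apply_moves:
  motion:
    - [-0.04, 0.7, 0, 0.1]
    - [-0.04, 0.7, 0, 0.1]
    - [-0.04, 0.7, 0, 0.1]
    - [-0.04, 0.7, 0, 0.1]
    - [-0.04, 0.7, 0, 0.1]

```text
time_s: 5.15
position: [0.4997, 0.054, 0.2141]
ee_rot: [0.697, 0.717, -0.001, -0.002]
contact_force: [0.5, -0.2, -4.9]
grip_width: 0.145
grasp_force: 25.0
```

Request:
apply_moves:
  motion:
    - [-0.04, 0.7, 0, 0.1]
    - [-0.04, 0.7, 0, 0.1]
    - [-0.04, 0.7, 0, 0.1]
    - [-0.04, 0.7, 0, 0.1]
    - [-0.03, 0.6, 0, 0.1]

```text
time_s: 5.65
position: [0.4896, 0.2237, 0.214]
ee_rot: [0.677, 0.736, -0.002, -0.002]
contact_force: [0.4, 0.2, -4.6]
grip_width: 0.148
grasp_force: 25.0
```

Request:
apply_moves:
  motion:
    - [-0.03, 0.5, 0, 0.1]
    - [-0.02, 0.3, 0, 0]
    - [0, 0.16, 0, 0]
    - [0, 0.1, 0, 0]
    - [0, 0, 0, 0]

```text
time_s: 6.15
position: [0.4898, 0.2739, 0.216]
ee_rot: [0.674, 0.739, -0.0, -0.0]
contact_force: [-0.2, 0.1, -4.0]
grip_width: 0.146
grasp_force: 25.0
```

```bash
python3 - <<'E'
from h import *
t=grab_frame('top'); s=grab_frame('scene')
cv2.imwrite('pics/t2.png',t);cv2.imwrite('pics/s2.png',s)
cv2.imwrite('pics/c2.png',np.hstack([cv2.resize(t[150:290,90:230],(400,400),interpolation=2),cv2.resize(s[60:200,240:380],(400,400),interpolation=2)])); s=status.sense();print(s['position'],s['contact_force'],s['ee_rot'],s['grip_width'])
E
```

```text
[0.49016758 0.27333961 0.21631239] [-0.41359965 -0.17904398 -5.97864734] [ 6.74559478e-01  7.38220463e-01 -2.37568893e-04  4.68088190e-05] 0.14505937477729855
```

View pics/c2.png

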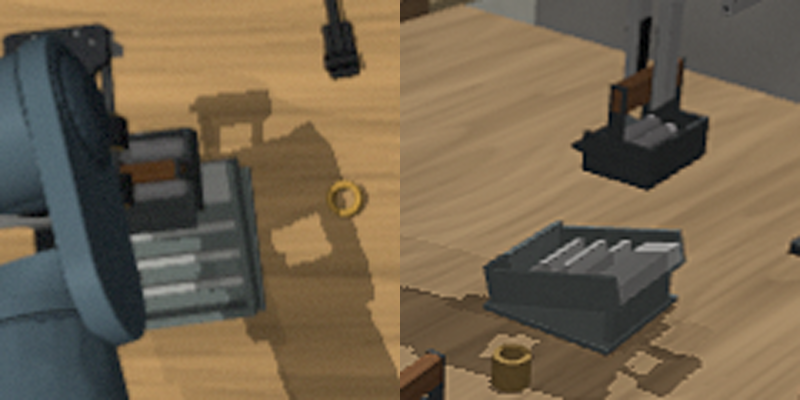

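```bash
python3 - <<'E'
from h import *
p=np.array([.4902,.2733]);a=np.radians(5.2);u=np.array([np.cos(a),np.sin(a)]);v=np.array([-u[1],u[0]])
for uv,z in(((157.6,194.8),.188),((160.4,227.7),.173)):
    w=px2w('top',uv,z)[:2]-p;print(w@u,w@v)
# rack right wall inner/outer, z~.07 at top, from first crop
o=np.array([.431,.268])
for uv,z in(((126.8,211.4),.0627),((170,206.4),.0627),((131.4,233),.0485),((172,228.6),.0485)):
    w=px2w('top',uv,z)[:2]-o;print(w@u,w@v)
E
```

```text
0.034134220494118184 -0.051788241785183986
-0.037135981873551153 -0.04821459352603509
0.07783395815453172 0.05332666007029211
0.07799834460350794 -0.05340864262852585
0.024652722114214164 0.05041000209523987
0.024073909658027227 -0.05057818255322647
```

Request:
apply_moves:
  motion:
    - [0.01, 0.07, -0.2, 0]
    - [0, 0, -0.4, 0]
    - [0, 0, -0.5, 0]
    - [0, 0, -0.4, 0]
    - [0, 0, -0.19, 0]

```text
time_s: 6.75
position: [0.4891, 0.2766, 0.129]
ee_rot: [0.675, 0.738, -0.002, -0.001]
contact_force: [-0.1, 0.3, -5.4]
grip_width: 0.148
grasp_force: 25.0
```

```bash
python3 - <<'E'
from h import *
t=grab_frame('top'); s=grab_frame('scene')
cv2.imwrite('pics/t3.png',t);cv2.imwrite('pics/s3.png',s)
cv2.imwrite('pics/c3.png',np.hstack([cv2.resize(t[180:260,110:190],(400,400),interpolation=2),cv2.resize(s[90:190,260:360],(400,400),interpolation=2)])); s=status.sense();print(s['position'],s['contact_force'],s['ee_rot'],s['grip_width'])
E
```

```text
[0.48948214 0.27685954 0.13000173] [ 0.22550545  0.00535179 -4.81575653] [ 0.67443332  0.73833333 -0.00164893 -0.00093012] 0.1465719328310381
```

View pics/c3.png

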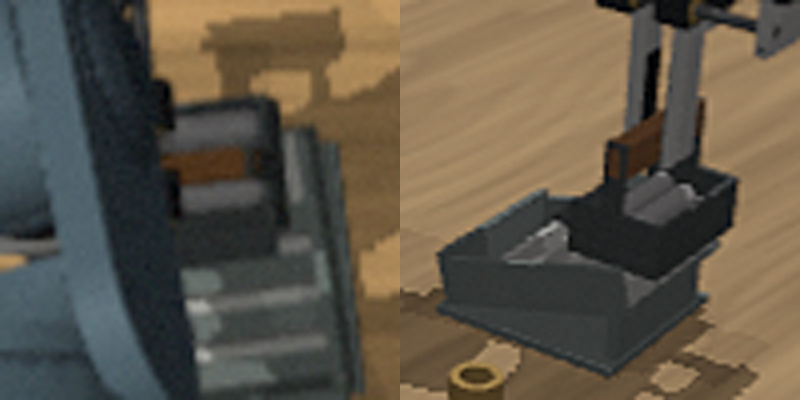

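```bash
python3 - <<'E'
from h import *
a=np.radians(5.0);u=np.array([np.cos(a),np.sin(a)]);v=np.array([-u[1],u[0]]);o=np.array([.431,.268])
for uv,z in(((165,200),.102),((165.6,229.6),.087)):
    w=px2w('top',uv,z)[:2]-o;print(w@u,w@v)
w=np.array([.4895,.2769])-o;print(w@u,w@v)
E
```

```text
0.09065972532007908 -0.04994229579614071
0.021530951825442707 -0.04216321934451582
0.05905307594882127 0.0037675218622784962
```

Request:
apply_moves:
  motion:
    - [0.02, 0.03, 0, 0]
    - [0, 0, -0.03, 0]
    - [0, 0, -0.03, 0]
    - [0, 0, -0.03, 0]
    - [0, 0, 0, 0]

```text
time_s: 7.35
position: [0.4915, 0.279, 0.1275]
ee_rot: [0.674, 0.739, -0.0, 0.0]
contact_force: [-1.2, -0.3, -4.0]
grip_width: 0.146
grasp_force: 25.0
```

Request:
apply_moves:
  motion:
    - [0, 0, -0.02, 0]
    - [0, 0, -0.02, 0]
    - [0, 0, -0.02, 0]
    - [0, 0, 0, 0]
    - [0, 0, 0, 0]

```text
time_s: 7.85
position: [0.4917, 0.2791, 0.1248]
ee_rot: [0.674, 0.739, 0.0, 0.0]
contact_force: [-1.4, -0.0, -2.9]
grip_width: 0.148
grasp_force: 25.0
```

Request:
apply_moves:
  motion:
    - [0, 0, -0.02, 0]
    - [0, 0, -0.02, 0]
    - [0, 0, 0, 0]
    - [0, 0, 0, 0]
    - [0, 0, 0, 0]

```text
time_s: 8.35
position: [0.4919, 0.2792, 0.1244]
ee_rot: [0.674, 0.739, 0.0, 0.0]
contact_force: [-5.6, -2.0, 8.4]
grip_width: 0.147
grasp_force: 25.0
```

Request:
apply_moves:
  motion:
    - [0, 0, 0, 0]
    - [0, 0, 0, 0]
    - [0, 0, 0, 0]
    - [0, 0, 0, 0]
    - [0, 0, 0, 0]
  force: 6

```text
time_s: 8.85
position: [0.4922, 0.2794, 0.1244]
ee_rot: [0.674, 0.739, 0.001, 0.0]
contact_force: [-4.1, -2.6, 6.6]
grip_width: 0.148
grasp_force: 6.0
```

Request:
apply_moves:
  motion:
    - [-0.02, 0, -0.02, 0]
    - [-0.02, 0, -0.02, 0]
    - [-0.02, 0, -0.01, 0]
    - [-0.02, 0, -0.01, 0]
    - [0, 0, 0, 0]
  force: 4

```text
time_s: 9.35
position: [0.4897, 0.2795, 0.1219]
ee_rot: [0.674, 0.739, 0.002, 0.002]
contact_force: [-0.1, -1.2, 6.3]
grip_width: 0.155
grasp_force: 4.0
```

```bash
python3 - <<'E'
from h import *
t=grab_frame('top'); s=grab_frame('scene')
cv2.imwrite('pics/c4.png',np.hstack([cv2.resize(t[180:260,110:190],(400,400),interpolation=2),cv2.resize(s[90:190,260:360],(400,400),interpolation=2)])); s=status.sense();print(s['position'],s['contact_force'],s['ft_torque'],s['grip_width'])
E
```

```text
[0.48974529 0.27953618 0.12192272] [-0.7003153  -2.22440883  6.07040825] [-0.21491918  0.12851953  0.03255074] 0.15228082027108467
```

View pics/c4.png

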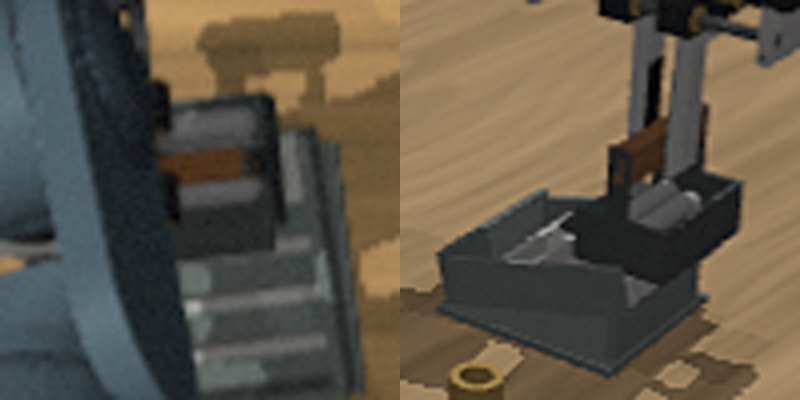

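Request:
apply_moves:
  motion:
    - [0, -0.03, 0.0, 0]
    - [-0.02, 0, -0.02, 0]
    - [-0.02, 0, -0.02, 0]
    - [-0.02, 0, -0.02, 0]
    - [0, 0, 0, 0]
  force: 3

```text
time_s: 9.95
position: [0.4842, 0.2774, 0.1162]
ee_rot: [0.674, 0.739, -0.0, -0.0]
contact_force: [-0.9, -0.1, 4.5]
grip_width: 0.177
grasp_force: 3.0
```

```bash
python3 - <<'E'
from h import *
s=status.sense();print(s['position'],s['contact_force'],s['ft_torque'],s['grip_width'])
E
```

```text
[0.48416856 0.27742454 0.11616679] [-0.8840676  -0.12764198  4.51644051] [-0.02548847  0.25910322 -0.05839305] 0.17683686143260466
```

Request:
apply_moves:
  motion:
    - [0, 0, 0, 0]
    - [0, 0, 0, 0]
    - [0, 0, 0, 0]
    - [0, 0, 0, 0]
    - [0, 0, 0, 0]
  gripper: 0.2

```text
time_s: 10.45
position: [0.4844, 0.2774, 0.1161]
ee_rot: [0.674, 0.739, -0.0, -0.0]
contact_force: [-0.0, -0.3, -1.0]
grip_width: 0.201
grasp_force: 0.3
```

Request:
apply_moves:
  motion:
    - [0, 0, 0.02, 0]
    - [0, 0, 0.02, 0]
    - [0, 0, 0, 0]
    - [0, 0, 0, 0]
    - [0, 0, 0, 0]
  gripper: 0.22

```text
time_s: 10.95
position: [0.4846, 0.2776, 0.1186]
ee_rot: [0.674, 0.739, 0.0, -0.0]
contact_force: [-1.9, 0.1, -0.4]
grip_width: 0.219
grasp_force: 0.4
```

```bash
python3 - <<'E'
from h import *
t=grab_frame('top'); s=grab_frame('scene')
cv2.imwrite('pics/c5.png',np.hstack([cv2.resize(t[180:260,110:190],(400,400),interpolation=2),cv2.resize(s[90:190,260:360],(400,400),interpolation=2)])); s=status.sense();print(s['position'],s['contact_force'],s['ft_torque'],s['grip_width'])
E
```

```text
[0.48457283 0.2775694  0.11854902] [-0.76078752 -0.32479976  0.11797696] [-0.13115886  0.23534833  0.04594976] 0.2190268708340564
```

View pics/c5.png

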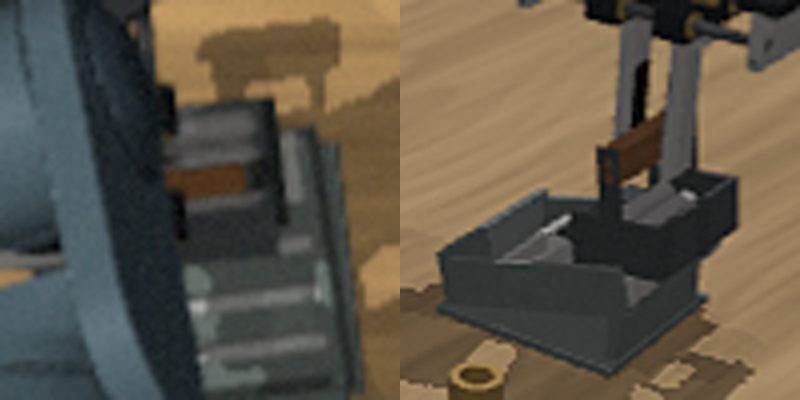

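Request:
apply_moves:
  motion:
    - [0, 0, 0, 0]
    - [0, 0, 0, 0]
    - [-0.02, 0, 0, 0]
    - [-0.02, 0, 0, 0]
    - [0, 0, 0, 0]
  gripper: 0.27

```text
time_s: 11.55
position: [0.4824, 0.2775, 0.1184]
ee_rot: [0.674, 0.739, -0.0, -0.0]
contact_force: [-1.9, -0.4, -0.1]
grip_width: 0.268
grasp_force: 0.3
```

```bash
cat > d.py <<'E'
from h import *
# mean change from the first picture in each groove (right part) and view
a=np.radians(5.0);u=np.array([np.cos(a),np.sin(a),0]);v=np.array([-u[1],u[0],0]);o=np.array([.431,.268,.042])
d=np.array([u[0]*np.cos(.2618),u[1]*np.cos(.2618),np.sin(.2618)]);
t=grab_frame('top');cv2.imwrite('pics/t_last.png',t);sc=grab_frame('scene');cv2.imwrite('pics/s_last.png',sc)
t0=cv2.imread('pics/top0.png')
for g in(.0375,.025,.0125,0,-.0125,-.025,-.0375):
    P=[o+d*g+v*y for y in np.linspace(-.042,.03,13)]
    q=w2px('top',P).astype(np.float32)
    f=lambda im:cv2.remap(cv2.cvtColor(im,6),q[None,:,0],q[None,:,1],1)[0]
    print(g*1e3,f(t0),f(t))
s=status.sense();print(s['position'],s['contact_force'],s['grip_width'])
E
python3 d.py
```

```text
37.5 [105 103 104 103 102 106 103 106 105 104 104 103 104] [58 33 42 39 44 40 44 41 42 15 33 35 32]
25.0 [161 151 150 158 160 154 161 161 160 159 160 164 162] [101  91  42  45  45  44  44  43  43  43  38  36  33]
12.5 [102 102 104 104 102 101 105 103 106 104 103 102 103] [ 63  65  66  66  65  64  67  74 107 102  42  35  34]
0.0 [153 158 152 154 160 159 154 160 161 158 163 160 164] [106 115 111 109 103  99 100 102 134 152  34  39  35]
-12.5 [102 103 105 103 105 107 104 104 105 103 103 102 101] [ 73  76  72  69  68  68  67  69 107  95  36  34  32]
-25.0 [148 154 161 154 156 160 158 156 159 160 162 160 160] [104 110 116 101 100 100 102 101 102  84  36  32  35]
-37.5 [ 98 102 101  98 100 103 101 101 102 102 103 103 101] [ 64  63  62  65  74  83  87  96 104  86  34  33  35]
[0.48251703 0.2775221  0.11844037] [-0.64281756 -1.58966538 -0.39196166] 0.2694526787916552
```

```bash
python3 - <<'E'
from h import *
t=cv2.imread('pics/t_last.png');s=cv2.imread('pics/s_last.png')
g=lambda im:np.clip(255*(im/255.)**.6,0,255).astype(np.uint8)
cv2.imwrite('pics/c6.png',g(np.hstack([cv2.resize(t[190:245,130:175],(327,400),interpolation=2),cv2.resize(s[105:180,265:353],(469,400),interpolation=2)])))
E
```

```text
(no output)
```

View pics/c6.png

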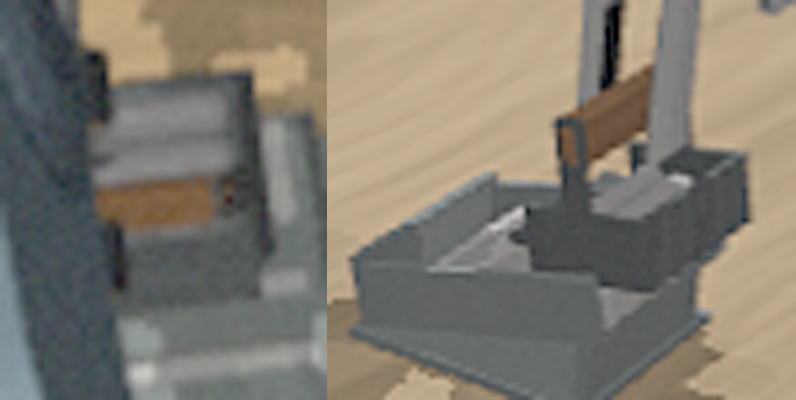

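```bash
python3 - <<'E'
from h import *
from scipy.optimize import least_squares
M=np.array([[-7,-46,78],[7,-46,78],[35,-46,34],[35,-46,0],[-41,-42,18.7]])/1e3
px=np.array([[557,121],[583,122],[748,152],[748,222],[513,237]],float)
px=np.c_[265+(px[:,0]-327)*88/469,105+px[:,1]*75/400]
T=lambda p:M@(Rotation.from_euler('z',5,True)*Rotation.from_euler('y',p[3])).as_matrix().T+p[:3]
for s in(1,-1):
    r=least_squares(lambda p:(w2px('scene',T(p))-px).ravel(),[.5,.27,.06,s*.2]);print(r.x,np.degrees(r.x[3]),(w2px('scene',T(r.x))-px).round(1).tolist())
a=np.radians(5.0);u=np.array([np.cos(a),np.sin(a)]);v=np.array([-u[1],u[0]]);w=r.x[:2]-[.431,.268];print(w@u,w@v)
E
```

```text
[ 0.6002795   0.17831041  0.14410334 -0.61585377] -35.28582187325728 [[1.0, -4.7], [1.2, -7.1], [-9.8, 3.0], [-2.5, 5.2], [10.8, 3.5]]
[ 0.6002795   0.17831042  0.14410333 -0.61585386] -35.28582709870223 [[1.0, -4.7], [1.2, -7.1], [-9.8, 3.0], [-2.5, 5.2], [10.8, 3.5]]
0.16081837565526674 -0.10410196188600716
```

```bash
cat > fit.py <<'E'
from h import *
from scipy.optimize import least_squares
M=np.array([[-7,-46,78],[7,-46,78],[35,-46,34],[35,46,34],[35,46,0],[35,-46,0],[-41,-42,18.7]])/1e3
px=np.array([[557,121],[583,122],[660,216],[748,152],[748,222],[660,288],[513,237]],float)
px=np.c_[265+(px[:,0]-327)*88/469,105+px[:,1]*75/400]
T=lambda p:M@(Rotation.from_euler('z',p[4])*Rotation.from_euler('y',p[3])).as_matrix().T+p[:3]
r=least_squares(lambda p:(w2px('scene',T(p))-px).ravel(),[.5,.27,.06,-.2,.087]);print(r.x,np.degrees(r.x[3:]),(w2px('scene',T(r.x))-px).round(1).tolist())
a=np.radians(5.0);u=np.array([np.cos(a),np.sin(a)]);v=np.array([-u[1],u[0]]);w=r.x[:2]-[.431,.268];print(w@u,w@v)
E
python3 fit.py
```

```text
[ 0.48495034  0.2906505   0.05302395 -0.21220919  0.1459253 ] [-12.15869105   8.36090381] [[0.2, 0.1], [0.5, 0.2], [-1.4, 0.9], [-0.5, -0.7], [0.7, -1.1], [0.1, 0.7], [0.3, -0.2]]
0.05571916580389444 0.01786222597526143
```

```bash
python3 - <<'E'
from h import *
a=np.radians(5.0);u=np.array([np.cos(a),np.sin(a)]);v=np.array([-u[1],u[0]]);o=np.array([.431,.268])
for n,uv,z in(('bar',(158.9,217.9),.134),('lip',(163,231),.066),('back',(164.4,200.3),.101)):
    w=px2w('top',uv,z)[:2]-o;print(n,w@u,w@v)
for s in(60,65,70,75):
  c,q=.966,.2588; print(s,'bar',s*c-78*q,'lip',(s-41)*c-18.7*q,'back',(s+35)*c-34*q)
p=w2px('top',[[*(o+u*h+v*-.02),.08] for h in np.arange(.0,.11,.004)]);im=cv2.cvtColor(cv2.imread('pics/t_last.png'),6)
print(list(zip(range(0,110,4),cv2.remap(im,p[None,:,0].astype('f'),p[None,:,1].astype('f'),1)[0])))
E
```

```text
bar 0.0474154187129926 -0.03858555399608189
lip 0.019934709595253786 -0.031385527133017635
back 0.09022194747412027 -0.048266128648685944
60 bar 37.7736 lip 13.51444 back 82.9708
65 bar 42.6036 lip 18.34444 back 87.8008
70 bar 47.433600000000006 lip 23.17444 back 92.6308
75 bar 52.263600000000004 lip 28.004440000000002 back 97.46079999999999
[(0, np.uint8(100)), (4, np.uint8(75)), (8, np.uint8(65)), (12, np.uint8(65)), (16, np.uint8(62)), (20, np.uint8(50)), (24, np.uint8(46)), (28, np.uint8(47)), (32, np.uint8(43)), (36, np.uint8(43)), (40, np.uint8(40)), (44, np.uint8(61)), (48, np.uint8(61)), (52, np.uint8(57)), (56, np.uint8(57)), (60, np.uint8(53)), (64, np.uint8(74)), (68, np.uint8(87)), (72, np.uint8(79)), (76, np.uint8(68)), (80, np.uint8(84)), (84, np.uint8(92)), (88, np.uint8(75)), (92, np.uint8(50)), (96, np.uint8(48)), (100, np.uint8(78)), (104, np.uint8(79)), (108, np.uint8(79))]
```

Request:
apply_moves:
  motion:
    - [-0.03, 0, 0, 0]
    - [-0.03, 0, 0, 0]
    - [-0.03, 0, 0, 0]
    - [0, 0, 0, 0]
    - [0, 0, 0, 0]

```text
time_s: 12.15
position: [0.478, 0.2776, 0.1185]
ee_rot: [0.674, 0.739, 0.0, -0.0]
contact_force: [-0.6, 0.1, -0.0]
grip_width: 0.271
grasp_force: 0.4
```

```bash
python3 d.py
```

```text
37.5 [105 103 104 103 102 106 103 106 105 104 104 103 104] [58 32 47 64 70 70 67 71 70 18 29 31 36]
25.0 [161 151 150 158 160 154 161 161 160 159 160 164 162] [102  84  43  46  45  43  44  45  44  30  33  38  35]
12.5 [102 102 104 104 102 101 105 103 106 104 103 102 103] [ 64  64  66  67  65  65  67  67  82 104  42  36  38]
0.0 [153 158 152 154 160 159 154 160 161 158 163 160 164] [ 99 113 100 101 103 102 101 101 107 156  36  35  34]
-12.5 [102 103 105 103 105 107 104 104 105 103 103 102 101] [ 74  74  75  70  67  66  65  77 106 106  36  37  37]
-25.0 [148 154 161 154 156 160 158 156 159 160 162 160 160] [107 112 114 105 102 102 102 101 102  93  33  37  37]
-37.5 [ 98 102 101  98 100 103 101 101 102 102 103 103 101] [ 64  64  64  63  64  67  64  68 104  99  34  35  36]
[0.47798432 0.27758286 0.11845225] [-1.24518731  0.85230151  0.04570157] 0.27010317331227235
```

Request:
apply_moves:
  motion:
    - [-0.02, 0, 0, 0]
    - [-0.02, 0, 0, 0]
    - [0, 0, 0, 0]
    - [0, 0, 0, 0]
    - [0, 0, 0, 0]

```text
time_s: 12.75
position: [0.4762, 0.2775, 0.1185]
ee_rot: [0.674, 0.739, 0.0, 0.0]
contact_force: [0.1, -0.5, -0.6]
grip_width: 0.27
grasp_force: 0.0
```

```bash
python3 d.py
```

```text
37.5 [105 103 104 103 102 106 103 106 105 104 104 103 104] [59 33 44 45 44 42 43 41 45 17 30 37 34]
25.0 [161 151 150 158 160 154 161 161 160 159 160 164 162] [101  83  45  42  45  45  46  43  45  21  28  32  36]
12.5 [102 102 104 104 102 101 105 103 106 104 103 102 103] [65 67 81 80 82 78 79 81 79 84 51 33 34]
0.0 [153 158 152 154 160 159 154 160 161 158 163 160 164] [101 103  76  83  84  83  85  83  84  86  42  35  35]
-12.5 [102 103 105 103 105 107 104 104 105 103 103 102 101] [ 70  68  85  98  85  83  83  85  84 110  38  35  33]
-25.0 [148 154 161 154 156 160 158 156 159 160 162 160 160] [107 114 114 104  96  94  96  95  94  93  37  34  37]
-37.5 [ 98 102 101  98 100 103 101 101 102 102 103 103 101] [ 65  64  66  66  64  66  65  68 104  99  34  33  36]
[0.47615625 0.27754635 0.11851554] [0.9054106  0.00423123 0.11274401] 0.2695447543963859
```

Request:
apply_moves:
  motion:
    - [0, 0, 0, 0]
    - [0, 0, 0, 0]
    - [0, 0, 0, 0]
    - [0, 0, 0, 0]
    - [0, 0, 0, 0]

```text
time_s: 13.35
position: [0.4761, 0.2776, 0.1184]
ee_rot: [0.674, 0.739, -0.0, -0.0]
contact_force: [-0.7, 0.6, 0.0]
grip_width: 0.275
grasp_force: 0.0
```

```bash
cat > prof.py <<'E'
from h import *
import sys
a=np.radians(5.0);u=np.array([np.cos(a),np.sin(a),0]);v=np.array([-u[1],u[0],0]);o=np.array([.431,.268,.042])
d=np.array([u[0]*.966,u[1]*.966,.2588])
t=grab_frame('top');cv2.imwrite('pics/t_last.png',t);sc=grab_frame('scene');cv2.imwrite('pics/s_last.png',sc)
for n,im in(('t0',cv2.imread('pics/top0.png')),('now',t)):
    r=[]
    for g in range(32,-56,-3):
        q=w2px('top',[o+d*g/1e3+v*y for y in np.linspace(-.03,-.01,6)]).astype('f')
        r.append((g,int(cv2.remap(cv2.cvtColor(im,6),q[None,:,0],q[None,:,1],1).mean())))
    print(n,r)
E
python3 prof.py; python3 -c "
import cv2;t=cv2.imread('pics/t_last.png');print(cv2.resize(cv2.cvtColor(t,6)[215:260,140:180],None,fx=.5,fy=1))"
```

```text
t0 [(32, 91), (29, 130), (26, 159), (23, 134), (20, 105), (17, 102), (14, 103), (11, 101), (8, 91), (5, 111), (2, 153), (-1, 147), (-4, 113), (-7, 103), (-10, 104), (-13, 104), (-16, 95), (-19, 96), (-22, 142), (-25, 157), (-28, 122), (-31, 100), (-34, 101), (-37, 101), (-40, 90), (-43, 61), (-46, 50), (-49, 71), (-52, 98), (-55, 104)]
now [(32, 44), (29, 45), (26, 43), (23, 49), (20, 68), (17, 82), (14, 88), (11, 84), (8, 77), (5, 82), (2, 98), (-1, 96), (-4, 80), (-7, 83), (-10, 93), (-13, 91), (-16, 83), (-19, 79), (-22, 99), (-25, 107), (-28, 86), (-31, 78), (-34, 84), (-37, 87), (-40, 82), (-43, 66), (-46, 47), (-49, 51), (-52, 64), (-55, 69)]
[[ 28  30  39  42  42  43  42  42  43  41  29  25  23  66 106  75  54  57
   69  88]
 [ 27  35  44  42  44  38  41  35  37  39  30  29  28  58 106  78  53  49
   68  75]
 [ 23  37  36  33  40  46  47  49  50  47  33  26  23  52 104  79  60  52
   70  70]
 [ 22  39  49  50  49  58  58  60  57  55  37  29  29  43 102  83  62  52
   71  74]
 [ 27  42  55  61  60  59  55  60  58  53  36  31  31  42 102  78  60  47
   67  76]
 [ 25  43  57  56 
[... 2682 characters left out ...]
  70  64
   65  45]
 [ 34  34  36  35  51  86  84  78  77  73  75  79  80  82  81  66  69  66
   66  48]
 [ 36  33  36  33  45  73  74  76  77  81  81  84  88  86  84  66  65  64
   68  54]
 [ 35  37  32  37  43  99  82  86  88  89  89  90  89  89  81  69  63  60
   62  53]
 [ 37  36  38  35  47 119  88  88  89  86  85  85  85  83  75  54  49  47
   58  55]
 [ 33  34  35  37  41 117  85  86  84  82  80  80  72  68  54  45  41  42
   58  53]
 [ 33  38  35  36  35 113 106 101  96  74  65  58  53  48  45  42  43  47
   56  53]
 [ 38  34  36  37  37  87  83  78  76  59  47  43  38  47  48  56  54  60
   63  53]
 [ 49  38  36  33  37  51  54  54  51  56  53  51  60  59  61  63  66  65
   65  60]]
```

Request:
apply_moves:
  motion:
    - [0.02, 0, 0, 0]
    - [0.02, 0, 0, 0]
    - [0, 0, 0, 0]
    - [0, 0, 0.04, 0]
    - [0, 0, 0.06, 0]
  gripper: 0
  force: 6

```text
time_s: 13.95
position: [0.4779, 0.2774, 0.1232]
ee_rot: [0.674, 0.739, -0.0, -0.0]
contact_force: [0.7, 0.9, -0.9]
grip_width: 0.159
grasp_force: 6.0
```

Request:
apply_moves:
  motion:
    - [0, 0, 0.08, 0]
    - [0, 0, 0.1, 0]
    - [0, 0, 0.1, 0]
    - [0, 0, 0.1, 0]
    - [0, 0, 0.1, 0]
  force: 12

```text
time_s: 14.45
position: [0.478, 0.2775, 0.1479]
ee_rot: [0.674, 0.739, 0.0, -0.0]
contact_force: [0.0, 0.0, -2.9]
grip_width: 0.15
grasp_force: 12.0
```

Request:
apply_moves:
  motion:
    - [0, 0, 0.3, 0]
    - [0, 0, 0.4, 0]
    - [0, 0, 0.4, 0]
    - [0, 0, 0.3, 0]
    - [0, 0, 0.2, 0]
  force: 25

```text
time_s: 14.95
position: [0.4786, 0.2777, 0.2296]
ee_rot: [0.674, 0.739, 0.001, 0.001]
contact_force: [0.8, 0.0, -1.6]
grip_width: 0.151
grasp_force: 25.0
```

Request:
apply_moves:
  motion:
    - [0, -0.3, 0, 0]
    - [0.04, -0.6, 0, 0]
    - [0.06, -0.8, 0, 0]
    - [0.06, -0.8, 0, 0]
    - [0.06, -0.8, 0, -0.1]

```text
time_s: 15.45
position: [0.488, 0.1103, 0.2263]
ee_rot: [0.678, 0.735, -0.001, -0.001]
contact_force: [0.5, 0.2, -1.7]
grip_width: 0.147
grasp_force: 25.0
```

Request:
apply_moves:
  motion:
    - [0.06, -0.8, 0, -0.1]
    - [0.06, -0.8, 0, -0.1]
    - [0.06, -0.8, 0, -0.1]
    - [0.06, -0.8, 0, -0.1]
    - [0.06, -0.8, 0, -0.1]

```text
time_s: 15.95
position: [0.5027, -0.0896, 0.2263]
ee_rot: [0.697, 0.717, -0.001, -0.001]
contact_force: [1.9, 0.4, -2.4]
grip_width: 0.151
grasp_force: 25.0
```

Request:
apply_moves:
  motion:
    - [0.06, -0.8, 0, -0.1]
    - [0.06, -0.8, 0, -0.1]
    - [0.06, -0.8, 0, -0.1]
    - [0.06, -0.6, 0, -0.1]
    - [0, -0.3, 0, 0]

```text
time_s: 16.45
position: [0.5147, -0.255, 0.2262]
ee_rot: [0.713, 0.701, -0.0, -0.001]
contact_force: [1.1, 0.1, -2.5]
grip_width: 0.147
grasp_force: 25.0
```

Request:
apply_moves:
  motion:
    - [0, 0, -0.3, 0]
    - [0, 0, -0.6, 0]
    - [0, 0, -0.7, 0]
    - [0, 0, -0.6, 0]
    - [0, 0, -0.3, 0]

```text
time_s: 16.95
position: [0.5136, -0.2492, 0.098]
ee_rot: [0.711, 0.703, -0.0, -0.004]
contact_force: [0.1, 0.3, -1.8]
grip_width: 0.146
grasp_force: 25.0
```

Request:
apply_moves:
  motion:
    - [0, 0, -0.2, 0]
    - [0, 0, -0.1, 0]
    - [0, 0, 0, 0]
    - [0, 0, 0, 0]
    - [0, 0, 0, 0]

```text
time_s: 17.45
position: [0.5169, -0.253, 0.0888]
ee_rot: [0.712, 0.702, 0.0, 0.001]
contact_force: [0.1, 1.0, -1.2]
grip_width: 0.146
grasp_force: 25.0
```

Request:
apply_moves:
  motion:
    - [0, 0, -0.2, 0]
    - [0, 0, -0.2, 0]
    - [0, 0, -0.04, 0]
    - [0, 0, 0, 0]
    - [0, 0, 0, 0]

```text
time_s: 17.95
position: [0.5161, -0.2525, 0.0654]
ee_rot: [0.712, 0.702, 0.0, -0.0]
contact_force: [-0.4, 0.8, -1.4]
grip_width: 0.149
grasp_force: 25.0
```

Request:
apply_moves:
  motion:
    - [0, 0, -0.03, 0]
    - [0, 0, -0.03, 0]
    - [0, 0, 0, 0]
    - [0, 0, 0, 0]
    - [0, 0, 0, 0]

```text
time_s: 18.45
position: [0.5161, -0.2525, 0.0625]
ee_rot: [0.712, 0.702, 0.0, 0.0]
contact_force: [-0.5, 0.0, -2.6]
grip_width: 0.145
grasp_force: 25.0
```

Request:
apply_moves:
  motion:
    - [0, 0, -0.03, 0]
    - [0, 0, -0.02, 0]
    - [0, 0, 0, 0]
    - [0, 0, 0, 0]
    - [0, 0, 0, 0]

```text
time_s: 18.95
position: [0.5164, -0.2526, 0.0617]
ee_rot: [0.712, 0.702, -0.0, 0.0]
contact_force: [-4.8, 2.5, 8.0]
grip_width: 0.147
grasp_force: 25.0
```

Request:
apply_moves:
  motion:
    - [0, 0, -0.02, 0]
    - [0, 0, -0.01, 0]
    - [0, 0, 0, 0]
    - [0, 0, 0, 0]
    - [0, 0, 0, 0]

```text
time_s: 19.45
position: [0.5164, -0.2527, 0.0617]
ee_rot: [0.712, 0.702, -0.0, -0.0]
contact_force: [-7.9, 5.7, 18.5]
grip_width: 0.146
grasp_force: 25.0
```

Request:
apply_moves:
  motion:
    - [0, 0, 0.03, 0]
    - [0, 0, 0.01, 0]
    - [0, 0, 0, 0]
    - [0, 0, 0, 0]
    - [0, 0, 0, 0]
  force: 10

```text
time_s: 19.95
position: [0.5166, -0.2528, 0.0616]
ee_rot: [0.712, 0.702, 0.0, 0.0]
contact_force: [-3.2, 2.1, 8.5]
grip_width: 0.147
grasp_force: 10.0
```

Request:
apply_moves:
  motion:
    - [0, 0, 0, 0]
    - [0, 0, 0, 0]
    - [0, 0, 0, 0]
    - [0, 0, 0, 0]
    - [0, 0, 0, 0]
  gripper: 0.5

```text
time_s: 20.45
position: [0.516, -0.2524, 0.0603]
ee_rot: [0.712, 0.702, -0.0, -0.0]
contact_force: [-0.5, -0.7, -0.2]
grip_width: 0.495
grasp_force: 0.0
```

Request:
apply_moves:
  motion:
    - [0, 0, 0.2, 0]
    - [0, 0, 0.5, 0]
    - [0, 0, 0.8, 0]
    - [0, 0, 0.8, 0]
    - [0, 0, 0.6, 0]

```text
time_s: 20.95
position: [0.5167, -0.2529, 0.2092]
ee_rot: [0.712, 0.702, 0.0, 0.002]
contact_force: [0.9, 0.4, -1.1]
grip_width: 0.499
grasp_force: 0.0
```

Request:
apply_moves:
  motion:
    - [-0.4, 0, 0.4, 0]
    - [-0.6, 0, 0.4, 0]
    - [-0.4, 0, 0, 0]
    - [0, 0, 0, 0]
    - [0, 0, 0, 0]

```text
time_s: 21.45
position: [0.4462, -0.2525, 0.2459]
ee_rot: [0.712, 0.702, 0.0, 0.0]
contact_force: [-0.1, 0.2, -0.3]
grip_width: 0.501
grasp_force: 0.0
```

```bash
python3 - <<'E'
from h import *
t=grab_frame('top'); s=grab_frame('scene')
f=lambda im,x,y,w,h:cv2.resize(im[y:y+h,x:x+w],(400,300),interpolation=2)
cv2.imwrite('pics/c7.png',np.vstack([np.hstack([f(t,110,195,80,60),f(t,220,160,200,150)]),np.hstack([f(s,80,165,180,135),f(s,260,125,100,75)])]))
print(status.sense()['contact_force'])
E
```

```text
[1.00513468 0.32690069 0.16893946]
```

View pics/c7.png

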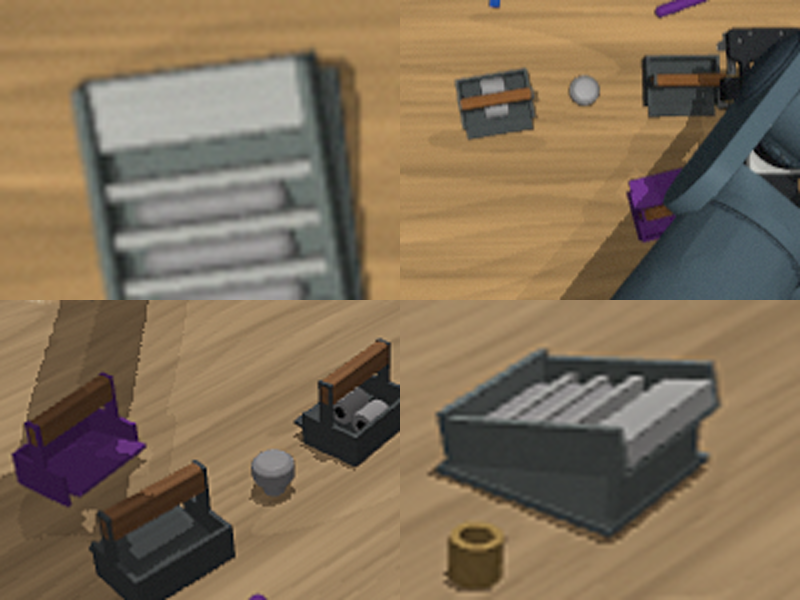

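The picture shows the pins in grooves 2, 3 and 4: two at about (212,205) and (218,250), and the third at the crop's lower edge. The emptied scoop stands upright at about (165,530), and the bystanders have not moved.

```bash
python3 -c "
from workcell import job; print(job.hand_in())"
```

```text
the job is handed in; nothing more can be done
None
```

The three pins sit one each in grooves 2, 3 and 4 of the rack, the emptied scoop stands upright on the bench and is released, the bystanders look unmoved, and the job was handed in at about 21.5 s; no verdict came back.

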